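Find the fresh cartridge canister by weight and present it

TASK

Two yellow canisters stand on the grey tray; one holds a fresh cartridge and is clearly heavier, the other a spent one, and only their weight tells which. Lift the black-capped one clear of the tray, feel its weight and stand it back upright on the tray, then lift the blue-capped one likewise; handle both gently (light grip, under 50 N on each finger, no dropping, ramming or tipping) and leave everything else where it is. Finish while holding the heavier canister upright and still in the air above the middle of the green mat, about 10 cm clear of it, with the lighter one standing on the tray: do not put it down or let go.

Things in the scene. Friction and masses are not known exactly. Their poses are not given: they have to be found in the camera images.
- black_can_center (a point): Black-capped canister: upright thin-walled yellow cylinder 48 mm across, 70 mm high, plus black cap (36 mm across, 18 mm high). Weighs about 0.18 kg (spent) or 0.55 kg (fresh), each +-10 percent; which is which varies. The cartridge inside has 2-3 mm of play. Point: its centre, 44 mm above its underside; z: its axis, up. Starts 115-150 mm from the other. Grip the yellow part, 20 to 50 N per finger.
- blue_can_center (a point): Blue-capped canister: upright thin-walled yellow cylinder 48 mm across, 70 mm high, plus blue cap (36 mm across, 18 mm high). Weighs about 0.18 kg (spent) or 0.55 kg (fresh), each +-10 percent; which is which varies. The cartridge inside has 2-3 mm of play. Point: its centre, 44 mm above its underside; z: its axis, up. Starts 115-150 mm from the other. Grip the yellow part, 20 to 50 N per finger.
- tray: Grey open tray fixed to the table, 190 mm (its x) by 280 mm (its y), walls 5 mm thick and 12 mm high, floor 5 mm thick. Origin at the centre of its underside, on the table. The canisters stand in a row along its y, about 35 mm to the -x side of its middle; its x points away from the robot, within 0.3 rad.
- mat: Green square hand-over mat fixed to the table, 150 mm by 150 mm, 4 mm thick, with a thin white square outline round its middle. Origin at the centre of its underside, on the table.
- jar: Bystander: small white jar with red cap, 40 mm in diameter, 45 mm high, on the tray's far side, 75 mm or more from either canister, centre to centre. Origin at its underside.
- carton: Bystander: low white carton with a red band, 35 by 80 by 30 mm high, beside the mat's near edge, on the table. Origin at its underside.
- bottle_l: Bystander: white bottle with a blue label, 56 mm in diameter, 110 mm high, at the back left of the table. Origin at its underside.
- bottle_r: Bystander: white bottle with red cap, 60 mm in diameter, 120 mm high, at the back right of the table. Origin at its underside.
- blue_box: Bystander: blue carton, 70 by 120 by 80 mm high, at the back of the table. Origin at its underside.
- amber: Bystander: amber jar with black cap, 56 mm in diameter, 90 mm high, at the back of the table. Origin at its underside.

How it is judged:
On the way, in this order (a step that is already met when the one before it is completed fails the run):
1. the black-capped canister is lifted by the fingers at least 40 mm clear of the tray while the blue-capped one stands on the tray (z of black_can_center in the frame of tray above 0.084 m and angle between black_can_center's own z axis and vertical below 0.3 rad and contact force between black_can and the fingers above 2 N and contact force between black_can and tray below 0.05 N and z of blue_can_center in the frame of tray below 0.056 m and angle between blue_can_center's own z axis and vertical below 0.1 rad and contact force between blue_can and tray above 0.5 N and contact force between blue_can and the fingers below 0.05 N), for 0.3 s.
2. the black-capped canister is back upright on the tray, released, and the blue-capped one is lifted at least 40 mm clear of the tray (z of blue_can_center in the frame of tray above 0.084 m and angle between blue_can_center's own z axis and vertical below 0.3 rad and contact force between blue_can and the fingers above 2 N and contact force between blue_can and tray below 0.05 N and z of black_can_center in the frame of tray below 0.056 m and angle between black_can_center's own z axis and vertical below 0.1 rad and contact force between black_can and tray above 0.5 N and contact force between black_can and the fingers below 0.05 N), for 0.3 s.
At the end, for the whole second after the job is handed in: The heavier canister is held by the fingers alone, its axis within 50 mm of the middle of the mat, its underside between 50 and 285 mm above the table, tilted less than 0.2 rad and still; the lighter canister stands upright, released and at rest on the tray floor (((horizontal distance between black_can_center and mat below 0.05 m and height (world z) of black_can_center between 0.094 and 0.33 m and angle between black_can_center's own z axis and vertical below 0.2 rad and linear speed of black_can below 0.03 m/s and contact force between black_can and the fingers above 2 N and contact force between black_can and mat below 0.05 N and contact force between black_can and tray below 0.05 N and contact force between black_can and blue_can below 0.05 N and contact force between black_can and jar below 0.05 N and contact force between black_can and carton below 0.05 N and contact force between black_can and bottle_l below 0.05 N and contact force between black_can and bottle_r below 0.05 N and contact force between black_can and blue_box below 0.05 N and contact force between black_can and amber below 0.05 N and z of blue_can_center in the frame of tray below 0.056 m and angle between blue_can_center's own z axis and vertical below 0.1 rad and contact force between blue_can and tray between 0.5 and 3.4 N and contact force between blue_can and the fingers below 0.05 N and linear speed of blue_can below 0.02 m/s) or (horizontal distance between blue_can_center and mat below 0.05 m and height (world z) of blue_can_center between 0.094 and 0.33 m and angle between blue_can_center's own z axis and vertical below 0.2 rad and linear speed of blue_can below 0.03 m/s and contact force between blue_can and the fingers above 2 N and contact force between blue_can and mat below 0.05 N and contact force between blue_can and tray below 0.05 N and contact force between blue_can and black_can below 0.05 N and contact force between blue_can and jar below 0.05 N and contact force between blue_can and carton below 0.05 N and contact force between blue_can and bottle_l below 0.05 N and contact force between blue_can and bottle_r below 0.05 N and contact force between blue_can and blue_box below 0.05 N and contact force between blue_can and amber below 0.05 N and z of black_can_center in the frame of tray below 0.056 m and angle between black_can_center's own z axis and vertical below 0.1 rad and contact force between black_can and tray between 0.5 and 3.4 N and contact force between black_can and the fingers below 0.05 N and linear speed of black_can below 0.02 m/s))); the arm keeps its last pose, push and grip.
It fails at once if a canister is squeezed hard (more than about 75 N on each finger) (contact force between the fingers and black_can above 150 N or contact force between the fingers and blue_can above 150 N).
It fails at once if a canister is tipped more than 0.5 rad (angle between any of black_can_center, blue_can_center's own z axis and vertical above 0.5 rad).
It fails at once if a canister is rammed or pressed down hard on the tray, mat or other canister (more than 80 N) (contact force between any of black_can, blue_can and tray above 80 N or contact force between any of black_can, blue_can and mat above 80 N or contact force between black_can and blue_can above 80 N).
It fails at once if a canister is dropped (falls free of the fingers faster than 0.4 m/s) ((contact force between black_can and the fingers below 0.05 N and linear speed of black_can above 0.4 m/s) or (contact force between blue_can and the fingers below 0.05 N and linear speed of blue_can above 0.4 m/s)).
It fails at once if another thing is moved by more than 30 mm (distance of any of jar, carton, bottle_l, bottle_r, blue_box, amber from where it was at the start of the episode above 0.03 m).
It also fails if it takes over 72 s, if anything falls off the work surface, if the arm or the gripper's body presses on something with over 40 N, if the wrist force passes 120 N, or if a joint passes its speed limit or range.

ROBOT

A 6-joint arm with a two-finger parallel gripper is mounted at the origin on the work surface. World frame = base frame: x ahead of the robot, y to its left, z up, the work surface at z = 0. Lengths are in m, angles in rad, forces in N, time in s.
With the tool pointing down it reaches from about 0.275 to 1 m from the base axis. Payload 8.4 kg.
Tool frame: the origin (TCP) lies on the centre line of the jaws, within the pads' length; the fingertips stand 17 mm ahead of it and the grasp point (between the pads) lies 2 mm behind it (bot.tcp_to_tips is the z of the fingertips in the tool frame, in m); z points along the fingers, y is the line along which they close (so a half turn about z gives the same grasp; the last joint's range is limited). The gripper opens to 85 mm and grips with 20 to 120 N. Pads are 22 mm wide; open, the fingers measure 114 mm over their backs; the gripper's body (76 mm by 85 mm) begins 54 mm behind the grasp point. The pads swing forward as they close: fully open they stand 13 mm farther back than shut.
Start: joints at [-0.002, 0.353, 1.633, -0, 1.155, -0.002], TCP at [0.625, -0, 0.248] pointing down, gripper open.
Joint ranges: [-2.63, 2.63], [-0.92, 2.1], [0.06, 2.66], [-1.3, 4.44], [0, 2.69], [-3.02, 3.02]. Speed limits (rad/s): [2.22, 2.22, 2.79, 3.14, 3.14, 3.14].

INTERFACE

Orientations are given as a unit quaternion [x, y, z, w].
In Python, from workcell import bot, hand, kinematics, get_obs, vision, hand_in gives the robot as it stands. The module is installed in compiled form; this text tells all that it offers. Calls block until the motion is done:
- bot.reach(position, orientation): joint-space move of the TCP to a pose.
- bot.servo_line(position, ori=None, velocity=0.15): straight line of the TCP; ori=None keeps the orientation; velocity is the mean speed in m/s.
- bot.goto_joints(angles): joint-space move.
- hand.move_gripper(opening, strength=None): finger opening in m; strength is the grip in N (None keeps the last); returns when the fingers have stopped.
- bot.dwell(seconds).
- kinematics.solve_ik(position, orientation): joint angles nearest the present ones, or None.
- get_obs(): the state.
- vision.read_camera(name): name is "scene" or "side" or "wrist"; returns a dict with "frame" (480x640x3 uint8, red, green, blue), "intrinsics" (3x3 intrinsics, pixels), "dist" ([k1, k2, p1, p2, k3] as OpenCV has them; the pictures are not rectified), "view" (4x4, takes a point from world to camera coordinates). Camera axes: x right, y down, z forward; pixel columns grow to the right and rows downward; lengths in m; the calibration is good to about 2 mm. A picture is of the moment at which its call begins. There is no depth.
A pose or a line that the arm cannot do raises bot.IKError and nothing moves.
- hand_in(): hands the job in; it is judged then, once.
The state is a dict: "time_s": time; "joint_pos": joint angles; "joint_vel": joint speeds; "joint_efforts": joint torques, N m; "position": TCP position; "orientation": TCP orientation; "wrist_force": force on the tool from outside, world axes, zero at the start; "ft_torque": the same for the moment, N m; "gripper_width": finger opening in m; "grip_force": force on a finger pad.
Only numpy, scipy, OpenCV 4.12 (cv2) and the standard library are available. Lean on these libraries where they do the work, as an engineer would, in place of code of your own. Each camera call takes 0.05 s, during which the arm holds its last target. There are 200 camera calls.

## Working session

There is one attempt and no reset: what is moved stays moved. The work goes in short steps, each a Python script; the robot and the scene stay as the last script left them, time stands still between calls to the robot, and variables do not carry over. Pictures are saved under pics/ and viewed, at most 10 in all, crops included, and the job is handed in when it is done.

```bash
mkdir -p pics; python3 - <<'E'
from workcell import *
import cv2, numpy as np
for n in ["scene","side"]:
    r=vision.read_camera(n); cv2.imwrite(f"pics/{n}0.png",r["frame"][:,:,::-1])
    np.savez(f"{n}0.npz",**r); V=np.array(r["view"]); print(n,-V[:3,:3].T@V[:3,3],V[2,:3],r["dist"])
o=get_obs(); print(o)
E
```

```text
scene [ 0.89244864 -0.55236296  0.81347955] [-0.31709527  0.56839907 -0.75919239] [-0.10138942  0.          0.          0.          0.        ]
side [0.32403329 0.45849928 0.71466046] [ 0.33130107 -0.55091949 -0.76598127] [-0.05220437  0.          0.          0.          0.        ]
{'time_s': 0.1, 'joint_pos': array([-2.40025820e-03,  3.53581026e-01,  1.63403099e+00,  2.97870243e-05,
        1.15520218e+00, -2.38759595e-03]), 'joint_vel': array([ 5.58584357e-04,  7.92976796e-05, -2.66185551e-03,  9.92363113e-04,
       -1.31340094e-03,  8.69635391e-04]), 'joint_efforts': array([ 4.27485766e-04, -6.06356549e+01, -3.42817569e+01, -7.40920814e-05,
        3.91241178e-03, -4.99377973e-05]), 'position': array([6.24609615e-01, 9.65291293e-06, 2.47647720e-01]), 'orientation': array([ 7.07115384e-01,  7.07097915e-01, -4.21191678e-04, -4.42523898e-04]), 'wrist_force': array([-0.13363661, -0.19928261,  0.58212917]), 'ft_torque': array([ 0.00469176, -0.03461509, -0.01984197]), 'grip_force': 0.0, 'gripper_width': 0.08515757220420028}
```

View pics/scene0.png

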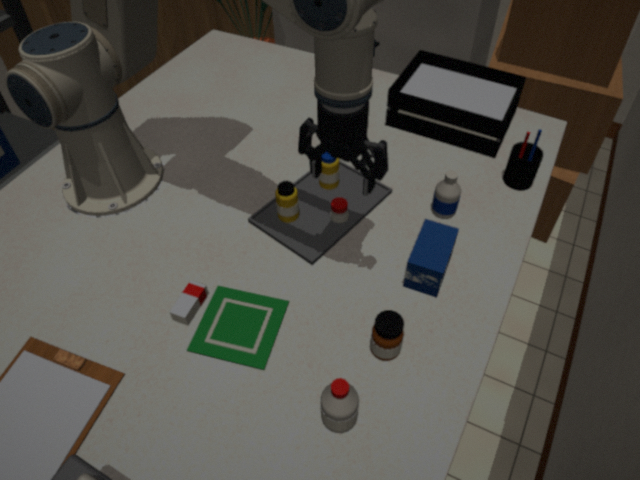

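View pics/side0.png

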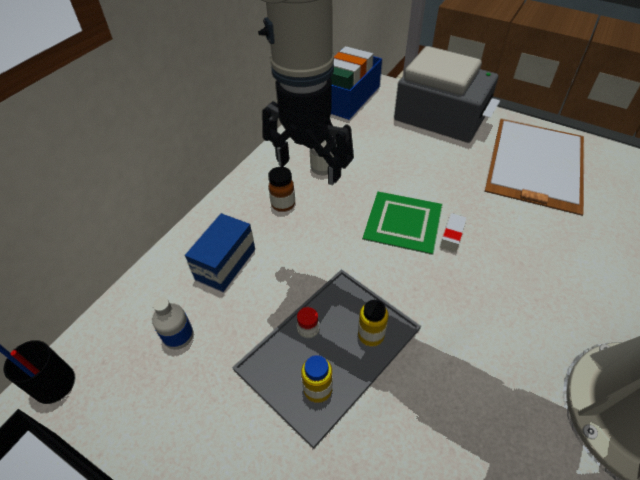

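The side view shows the black cap at about (374,309), the blue cap at (316,367), the red jar at (308,318) and the mat centre at (404,222). In the scene view they are at (287,188), (328,158), (340,205) and (240,325).

```bash
cat > h.py <<'E'
import cv2, numpy as np
def ray(r,uv):
    K=np.array(r["intrinsics"]);V=np.array(r["view"]);R=V[:3,:3]
    p=cv2.undistortPoints(np.array([[uv]],float),K,np.array(r["dist"],float))[0,0]
    d=R.T@[p[0],p[1],1]; return -R.T@V[:3,3], d/np.linalg.norm(d)
def plane(r,uv,z):
    c,d=ray(r,uv); return c+d*(z-c[2])/d[2]
def tri(rs,uvs):
    A=np.zeros((3,3));b=np.zeros(3);L=[]
    for r,uv in zip(rs,uvs):
        c,d=ray(r,uv);P=np.eye(3)-np.outer(d,d);A+=P;b+=P@c;L.append((c,P))
    x=np.linalg.solve(A,b); return x,[np.linalg.norm(P@(x-c)) for c,P in L]
def mask(f,col):
    h,s,v=[a.astype(int) for a in cv2.split(cv2.cvtColor(f,cv2.COLOR_RGB2HSV))]
    return {"black":v<40,"blue":(h>105)&(h<130)&(s>150)&(v>60),"red":((h<8)|(h>172))&(s>150)&(v>70),
     "green":(h>45)&(h<80)&(s>120)}[col]
def blob(r,col,uv,w):
    m=np.zeros((480,640),np.uint8);u,v=uv;s=np.s_[v-w:v+w,u-w:u+w]
    m[s]=mask(r["frame"],col)[s]
    n,l,st,c=cv2.connectedComponentsWithStats(m); i=1+st[1:,4].argmax(); return c[i],st[i],(l==i)
E
python3 - <<'E'
from h import *
S=dict(np.load("scene0.npz"));D=dict(np.load("side0.npz"))
for n,c,a,b,w in [("black","black",(287,188),(374,309),16),("blue","blue",(328,158),(316,367),20),("jar","red",(340,205),(308,318),18)]:
    A=blob(S,c,a,w);B=blob(D,c,b,w);x,e=tri([S,D],[A[0],B[0]]);print(n,A[0],A[1],B[0],B[1],x.round(4),np.round(e,4))
for r,uv in((S,(240,325)),(D,(404,222))):
    c,st,m=blob(r,"green",uv,75)
    h=cv2.convexHull(np.argwhere(m)[:,::-1].astype(np.int32))
    q=cv2.approxPolyDP(h,8,True)[:,0]; P=np.array([plane(r,p,.004) for p in q]);print("mat",q.tolist(),P.round(3).tolist(),P.mean(0).round(4))
    if len(q)==4: print(np.linalg.norm(P-np.roll(P,1,0),axis=1))
P=np.array([plane(D,p,.012) for p in[(342,271),(419,326),(315,444),(235,368)]]);print("tray",P.round(3),P.mean(0),np.linalg.norm(P-np.roll(P,1,0),axis=1))
E
```

```text
black [285.55208333 188.29166667] [278 182  17  14 192] [374.25866667 309.91733333] [364 299  21  23 375] [0.4517 0.0877 0.087 ] [0.0007 0.0007]
blue [326.63636364 156.21818182] [322 152  11   8  55] [316.12378641 366.4538835 ] [305 356  23  22 412] [0.4826 0.2193 0.0878] [0.0012 0.0012]
jar [338.81884058 202.86231884] [331 198  16  11 138] [307.15142857 317.02285714] [297 307  21  22 350] [0.554  0.1344 0.0483] [0.0006 0.0006]
mat [[287, 301], [263, 368], [188, 350], [218, 287]] [[0.566, -0.11, 0.004], [0.6, -0.252, 0.004], [0.46, -0.286, 0.004], [0.427, -0.145, 0.004]] [ 0.5133 -0.1983  0.004 ]
[0.14336912 0.14610142 0.14437242 0.14520356]
mat [[441, 204], [431, 253], [363, 238], [378, 192]] [[0.457, -0.286, 0.004], [0.425, -0.141, 0.004], [0.565, -0.109, 0.004], [0.598, -0.252, 0.004]] [ 0.5116 -0.1973  0.004 ]
[0.14508148 0.1485535  0.1435624  0.14665473]
tray [[ 0.56  -0.006  0.012]
 [ 0.382  0.034  0.012]
 [ 0.441  0.3    0.012]
 [ 0.62   0.262  0.012]] [0.50081029 0.14736866 0.012     ] [0.27442257 0.18286373 0.27252695 0.18384041]
```

```bash
cat >> h.py <<'E'
from scipy.spatial.transform import Rotation as Ro
YAW=-0.22
Q=(Ro.from_euler("z",YAW)*Ro.from_quat([2**-.5,2**-.5,0,0])).as_quat()
BK=np.array([.4517,.0877]);BL=np.array([.4826,.2193])
E
python3 - <<'E'
from h import *
from workcell import *
bot.reach([*BK,.22],Q)
r=vision.read_camera("wrist");np.savez("w0.npz",**r);cv2.imwrite("pics/w0.png",r["frame"][:,:,::-1])
V=np.array(r["view"]);o=get_obs();print(-V[:3,:3].T@V[:3,3],V[2,:3],o["position"],o["orientation"],Q,o["time_s"],o["wrist_force"])
E
```

```text
[0.46874425 0.15637812 0.34763141] [-0.05770392 -0.27004617 -0.96111671] [0.45363558 0.08757535 0.22068305] [7.80334170e-01 6.25361804e-01 9.07493449e-04 6.11214133e-04] [0.78045808 0.62520812 0.         0.        ] 0.9583 [-0.25074118  0.10491497 -0.12513945]
```

View pics/w0.png

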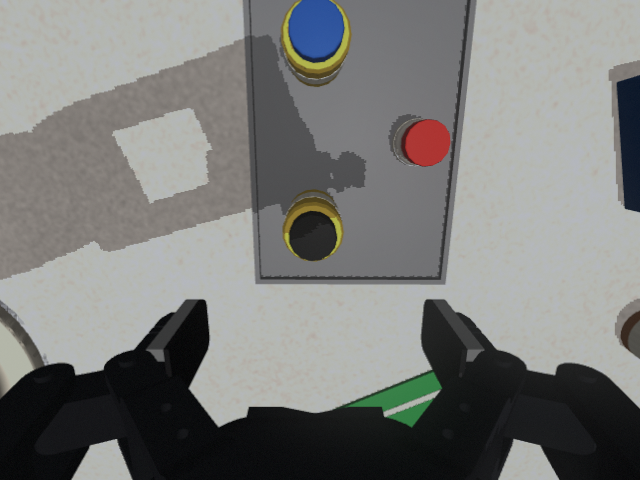

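The wrist view shows the black cap at (313,236), the blue cap at (315,29) and the jar at (426,142). The fingers are in line with the tray's x axis.

```bash
python3 - <<'E'
from h import *
r=dict(np.load("w0.npz"))
for c,uv,w in(("black",(313,236),35),("blue",(315,29),29)):
    b=blob(r,c,uv,w);print(c,b[0],b[1],plane(r,b[0],.093))
E
```

```text
black [307.53782506 227.93262411] [290 211  47  48 846] [0.45032621 0.0952104  0.093     ]
blue [315.79855568  28.00798176] [ 289    0   55   58 2631] [0.4842882  0.22040669 0.093     ]
```

```bash
cat >> h.py <<'E'
BK=np.array([.4535,.0892]);BL=np.array([.484,.220]);ZG=.050;ZL=.125
from workcell import *
def st(t):
    o=get_obs();print(t,round(o["time_s"],2),"pos",o["position"].round(4),"F",o["wrist_force"].round(2),"M",o["ft_torque"].round(2),"grip",round(o["grip_force"],1),"w",round(o["gripper_width"],4),flush=True)
    return o
def weigh(xy):
    bot.reach([*xy,ZL],Q);bot.dwell(.4);a=st("free")
    bot.servo_line([*xy,ZG],velocity=.08);st("down")
    hand.move_gripper(.04,strength=30);bot.dwell(.2);st("grip")
    bot.servo_line([*xy,ZL],velocity=.06);bot.dwell(.6)
    b=[]
    for _ in range(5): b.append(get_obs()["wrist_force"][2]);bot.dwell(.1)
    st("lifted");m=(a["wrist_force"][2]-np.mean(b))/9.81;print("mass",m);return m
E
python3 - <<'E'
from h import *
weigh(BK)
r=vision.read_camera("wrist");cv2.imwrite("pics/w1.png",r["frame"][:,:,::-1])
E
```

```text
free 1.82 pos [0.4541 0.0893 0.1259] F [0.62 0.56 0.96] M [ 0.02 -0.03  0.  ] grip 0.0 w 0.0852
down 2.91 pos [0.4538 0.0893 0.0503] F [-0.35  0.14 -0.12] M [ 0.06  0.02 -0.03] grip 0.0 w 0.0854
grip 3.55 pos [0.4537 0.0893 0.0504] F [-2.13  0.43  6.27] M [-0.03  0.2  -0.04] grip 31.1 w 0.0464
lifted 6.05 pos [0.4535 0.0892 0.125 ] F [ 0.03  0.68 -2.12] M [-0.02  0.   -0.03] grip 31.0 w 0.0464
mass 0.24890380968359302
```

View pics/w1.png

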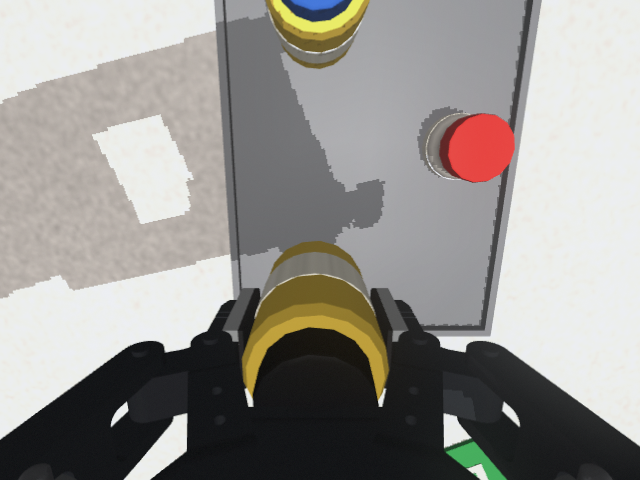

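The black can is held upright between the fingers and weighs about 0.2 kg, so it looks like the spent one. I'll set it down and weigh blue.

```bash
python3 - <<'E'
from h import *
bot.servo_line([*BK,ZG+.008],velocity=.06);bot.servo_line([*BK,ZG],velocity=.02);bot.dwell(.2);st("set")
hand.move_gripper(.085);bot.dwell(.2);st("open")
bot.servo_line([*BK,.15],velocity=.08)
bot.servo_line([*BL,.15],velocity=.12)
weigh(BL)
r=vision.read_camera("side");cv2.imwrite("pics/s1.png",r["frame"][:,:,::-1])
E
```

```text
set 8.12 pos [0.4536 0.0892 0.0504] F [-2.19  0.02  9.07] M [-0.09  0.4  -0.01] grip 32.2 w 0.0467
open 8.78 pos [0.4535 0.0892 0.05  ] F [ 0.19 -0.49 -0.11] M [-0.02  0.03  0.02] grip 0.0 w 0.085
free 12.1 pos [0.4842 0.2201 0.1255] F [-0.45 -0.96 -0.5 ] M [ 0.   -0.04  0.02] grip 0.0 w 0.0847
down 13.19 pos [0.4844 0.2201 0.0504] F [-0.37  0.07 -1.21] M [ 0.03 -0.04  0.01] grip 0.0 w 0.0851
grip 13.83 pos [0.4842 0.2201 0.0504] F [-1.27 -0.62  6.02] M [-0.03  0.22 -0.02] grip 31.7 w 0.0462
lifted 16.33 pos [0.484 0.22  0.125] F [-0.06  0.94 -5.69] M [ 0.02 -0.01  0.01] grip 31.6 w 0.0463
mass 0.5376021075512148
```

View pics/s1.png

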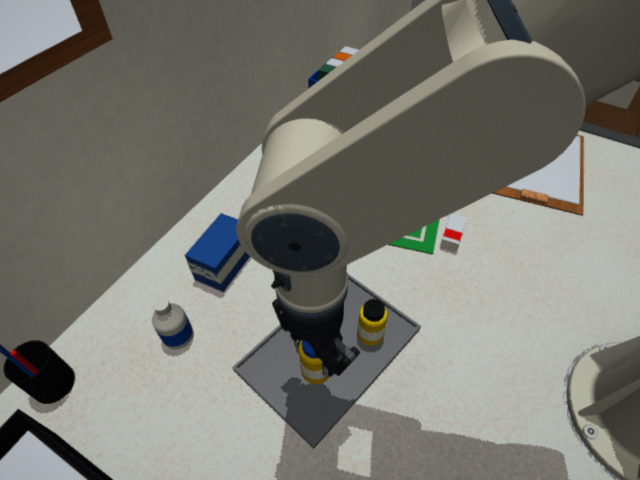

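Blue is the fresh one (about 0.54 kg), and the black can stands upright on the tray at about (373,322). I'll carry blue to the mat, well above everything.

```bash
python3 - <<'E'
from h import *
M=[.5125,-.198]
bot.servo_line([*BL,.24],velocity=.08)
bot.servo_line([*M,.24],velocity=.12)
bot.servo_line([*M,.15],velocity=.06);bot.dwell(1.);st("mat")
for n in("scene","side"):
    r=vision.read_camera(n);cv2.imwrite(f"pics/{n}2.png",r["frame"][:,:,::-1])
print(np.abs(get_obs()["joint_vel"]).max())
E
```

```text
mat 24.27 pos [ 0.5125 -0.198   0.15  ] F [-0.49  0.59 -5.71] M [-0.   -0.02  0.01] grip 31.7 w 0.0465
0.0017141516283063355
```

View pics/scene2.png

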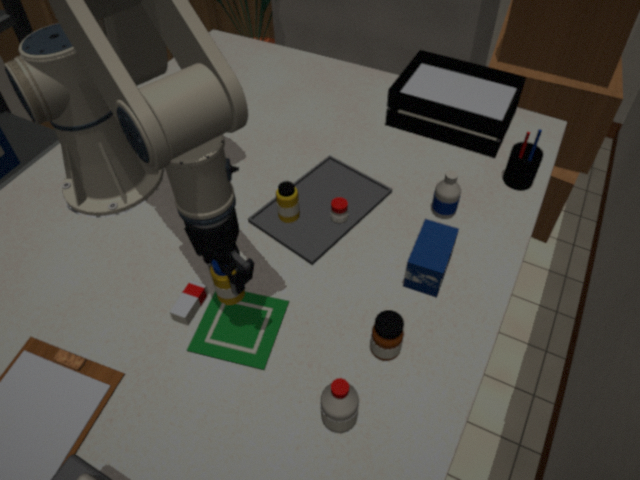

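View pics/side2.png

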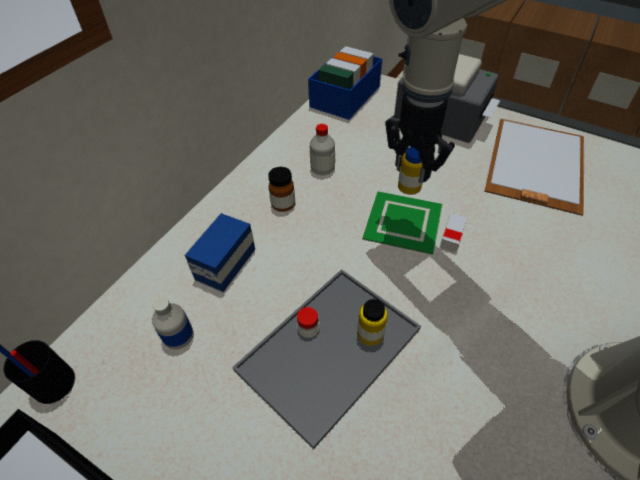

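Both views show the blue can upright in the jaws above the mat (side view about (411,172)), the black can standing on the tray (373,322), and everything else where it was.

```bash
python3 -c "
from workcell import *
print(hand_in())"
```

```text
the job is handed in; nothing more can be done
None
```

I handed the job in at about 24 s of robot time: blue is the heavier canister (about 0.54 kg; black about 0.25 kg by a rough reading) and is held upright and still about 10 cm above the mat's middle, with black standing on the tray; `hand_in()` returned no verdict.

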